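# Flip the stock flag of the empty tin over to red

## Task

The open green tin is empty: flip the stock flag in front of it right over its pivot, from the robot's side to the tin's side, so that its red face lies up, flat on its rest. Push and press with the fingertips, gripping nothing: the thumb lever swings the plate up past upright, and then the plate can be pressed down flat. Leave the other two flags green side up, leave the tin, jars, tape, pliers and bearing where they are, and finish clear of everything.

Things in the scene. Friction and masses are not known exactly. Their poses are not given: they have to be found in the camera images.
- pivot_tin (a point): Pivot of the stock flag that stands in front of the open green tin (the flag to flip): middle of the hinge axle, 60 mm above the bench, on a grey base plate (245 x 150 x 8 mm) that is screwed down. The axes are the stand's: z up, x from the flag toward its container (away from the robot, give or take 10 degrees), y along the axle to the left. The container's centre is 118 mm from the pivot along +x.
- flag_tin (a joint): Angle of the flag in front of the open green tin (the flag to flip), rad: 0 = plate lies flat on the robot's side of the pivot, green face up; 1.57 = plate stands upright; 3.14 = plate lies flat on the container's side on its rest, red face up. Starts between 0 and 0.3. The hinge rubs (about 0.035 N m) and the flag, 50 g, stays wherever it is left; stops at 0 and 3.14.
- plate_tin (a point): Middle of that flag's plate, 40 mm from the axle. The plate is 64 mm long (its edges 8 and 72 mm from the axle), 66 mm wide along the axle and 5 mm thick, green with a white dot on one face, red with a white bar on the other; point z points out of the green face, -x to the plate's free edge.
- lever_tin (a point): Tip of that flag's thumb lever: black tab 20 wide, 6 mm thick, orange 10 mm roll at its end, 52 mm from the axle, in a plane 75 mm to the right (-y) of the plate's middle. Leans 45 degrees to the robot at joint 0, points up at 0.79, leans 45 degrees away at 1.57. A bearing cheek (44 mm right of the plate's middle, top 13 mm above the axle) stands between.
- pivot_jar_white (a point): Pivot of the stock flag that stands in front of the white-lidded jar (leave it): middle of the hinge axle, 60 mm above the bench, on a grey base plate (245 x 150 x 8 mm) that is screwed down. The axes are the stand's: z up, x from the flag toward its container (away from the robot, give or take 10 degrees), y along the axle to the left. The container's centre is 118 mm from the pivot along +x.
- flag_jar_white (a joint): Angle of the flag in front of the white-lidded jar (leave it), rad: 0 = plate lies flat on the robot's side of the pivot, green face up; 1.57 = plate stands upright; 3.14 = plate lies flat on the container's side on its rest, red face up. Starts between 0 and 0.3. The hinge rubs (about 0.035 N m) and the flag, 50 g, stays wherever it is left; stops at 0 and 3.14.
- pivot_jar_blue (a point): Pivot of the stock flag that stands in front of the blue-lidded jar (leave it): middle of the hinge axle, 60 mm above the bench, on a grey base plate (245 x 150 x 8 mm) that is screwed down. The axes are the stand's: z up, x from the flag toward its container (away from the robot, give or take 10 degrees), y along the axle to the left. The container's centre is 118 mm from the pivot along +x.
- flag_jar_blue (a joint): Angle of the flag in front of the blue-lidded jar (leave it), rad: 0 = plate lies flat on the robot's side of the pivot, green face up; 1.57 = plate stands upright; 3.14 = plate lies flat on the container's side on its rest, red face up. Starts between 0 and 0.3. The hinge rubs (about 0.035 N m) and the flag, 50 g, stays wherever it is left; stops at 0 and 3.14.
- green_tin: Open empty tin, green band, 75 mm diameter, 94 mm tall, standing loose on the base plate (8 mm above the bench) behind its flag; origin at the centre of its underside.
- jar_white: Glass jar of orange parts with a white lid, 69 mm diameter, 78 mm tall, loose behind its flag; origin at the centre of its underside.
- jar_blue: Glass jar of grey parts with a blue lid, 66 mm diameter, 93 mm tall, loose behind its flag; origin at the centre of its underside.
- tape: Roll of black tape lying flat, 102 mm diameter, 24 mm high; bystander, origin at the centre of its underside.
- pliers: Blue and red handled pliers lying flat, 170 mm long, 16 mm high; bystander, origin under their middle.
- bearing: Steel ball bearing lying flat, 72 mm diameter, 17 mm high; bystander, origin at the centre of its underside.

How it is judged:
At the end, for the whole second after the job is handed in: The flag in front of the green tin lies red face up within 0.12 rad of flat on its rest (joint above 3.02) and still; the other two flags are below 0.7 rad (green side up); tin, jars, tape, pliers and bearing are within 20 mm of where they stood (value of joint flag_tin above 3.02 rad and velocity of joint flag_tin between -0.05 and 0.05 rad/s and value of joint each of flag_jar_white, flag_jar_blue below 0.7 rad and distance of each of green_tin, jar_white, jar_blue, tape, pliers, bearing from where it was at the start of the episode below 0.02 m); the robot touches nothing.
It fails at once if another flag was raised by more than a nudge (beyond 0.7 rad) (not (value of joint each of flag_jar_white, flag_jar_blue below 0.7 rad)).
It fails at once if tin, jar, tape, pliers or bearing was lifted, carried or knocked more than 20 mm (distance of any of green_tin, jar_white, jar_blue, tape, pliers, bearing from where it was at the start of the episode above 0.02 m).
It also fails if it takes over 48 s, if anything falls off the work surface, if the arm or the gripper's body presses on something with over 40 N, if the wrist force passes 120 N, or if a joint passes its speed limit or range.

## Robot

A 7-joint arm with a two-finger parallel gripper is mounted at the origin on a cart in front of the work surface, level with it; the furniture and walls round the work are solid. World frame = base frame: x ahead of the robot, y to its left, z up, the work surface at z = 0. Lengths are in m, angles in rad, forces in N, time in s.
With the tool pointing down it reaches from about 0.4 to 0.85 m from the base axis. Payload 4.5 kg.
Tool frame: the origin (TCP) lies between the finger pads; the fingertips stand ahead of it and the grasp point (between the pads) is the TCP (ctrl.tips_ahead is the z of the fingertips in the tool frame, in m); z points along the fingers, y is the direction in which the jaws open and shut (so a half turn about z gives the same grasp; the last joint's range is limited). The gripper opens to 88 mm and grips with 3 to 60 N. Pads are 18 mm wide; open, the fingers measure 123 mm over their backs; the gripper's body (75 mm by 187 mm) begins 45 mm behind the grasp point.
Start: joints at [-1.148, 0.689, -0.195, 1.565, 0.157, 0.902, -0.215], TCP at [0.237, 0.578, 0.22] pointing down, gripper open.
Joint ranges: [-3.01, 3.01], [-0.46, 2.08], [-1.47, 1.51], [0.13, 2.56], [-1, 4.14], [0.04, 2.09], [-2.66, 2.66]. Speed limits (rad/s): [2.57, 2.57, 3.14, 3.14, 3.14, 3.14, 3.14].

## Interface

Orientations are given as [roll, pitch, yaw] about the fixed x, y, z axes, in that order (R = Rz(yaw) Ry(pitch) Rx(roll)).
In Python, from rig import ctrl gives the robot as it stands. The module is installed in compiled form; this text tells all that it offers.
- The arm moves only by the tool apply_moves, never from a script. Its argument "plan" is a list of rows, each a list of 2 entries, a list of its own where there are three numbers: the shift along the tool's x, y, z scaled (see below), then the turn about the tool's z scaled (see below). In form: [[[dx, dy, dz], roll], ...]. A call has 1 to 12 rows; each row is the pose to reach, as a shift and turn from the pose measured when the call began, along the tool's axes at that moment, turning the shorter way round; what a row does not reach only later rows make up. The controller multiplies each number of a shift by 0.2 m and each number of a turn by pi rad. A row lasts 1/10 s, in which the tool goes at most 50 mm and 8.59 degrees, less where a joint would pass 70% of its speed; a pose out of reach is approached as far as the arm can. A call with a number of a shift or a turn outside -1 to 1 is refused whole. A call with a gripper value outside its range is refused whole. "jaw" is the opening, from -1 (shut) to 1 (fully open), set as the call begins (left out, the last holds). The fingers move at their own pace and stop on an object; "newtons" is the grip in N (left out, the last holds). Time passes only in rows, so rows that repeat a pose let the fingers close. It gives the time, the measured TCP pose, the force and the opening at its end, in the units of the state.
- ctrl.get_state(): the state, without advancing time (a new reading comes with each control period).
- ctrl.capture(name): name is "scene" or "side" or "wrist"; returns a dict with "img" (480x640x3 uint8, red, green, blue), "fovy" (degrees; the focal length in pixels is half the picture's height over the tangent of half this angle, whatever the lens; pixels are square), "cx", "cy" (the principal point, pixels), "k1" (the pictures are not rectified: a ray, as slopes to the right and down, at radius r is drawn at 1 + k1 r^2 times it, then the intrinsics apply), "origin" and "orientation" of the camera in the world. Camera axes: x right, y up, looking along -z (the intrinsics and any distortion apply to the point x, -y, -z); pixel columns grow to the right and rows downward; lengths in m; the calibration is good to about 2 mm. A picture is of the moment at which its call begins. There is no depth.
- ctrl.sign_off(): hands the job in, once; it reports no verdict.
The state is a dict: "t": time; "joint_pos": joint angles; "joint_vel": joint speeds; "tau": joint torques, N m; "tcp_pos": TCP position; "eef_rot": TCP orientation; "contact_force": force on the tool from outside, world axes, zero at the start; "ft_torque": the same for the moment, N m; "opening": finger opening in m.
Only numpy, scipy, OpenCV 4.12 (cv2) and the standard library are available. Lean on these libraries where they do the work, as an engineer would, in place of code of your own. Each camera call takes 0.05 s, during which the arm holds its last target. There are 200 camera calls.

## Working session

There is one attempt and no reset: what is moved stays moved. The work goes in short steps, Python scripts to look and compute and a tool call to move; the robot and the scene stay as the last step left them, time stands still between calls to the robot, and variables do not carry over. Pictures are saved under pics/ and viewed, about 8 in all and at most 12, crops included, and the job is handed in when it is done.

Besides the shell and the picture viewer there is one more tool, called as name(argument=value, ...) on one line, values as JSON. apply_moves: Moves the arm, as the interface text tells. Shifts and turns lie within -1 to 1; 1 stands for 0.2 m of shift or pi rad of turn. Its arguments: {"type":"object","properties":{"plan":{"type":"array"},"jaw":{"type":"number"},"newtons":{"type":"number"}},"required":["plan"]}

```bash
mkdir -p pics
cat > h.py <<'E'
import numpy as np, cv2
from scipy.spatial.transform import Rotation as Ro
from rig import ctrl
def R(o):
    o=np.array(o,float)
    if o.shape==(3,3): return o
    if o.size==3: return Ro.from_euler('xyz',o).as_matrix()
    raise ValueError(o)
def K(c):
    f=240/np.tan(np.radians(c['fovy'])/2)
    return np.array([[f,0,c['cx']],[0,f,c['cy']],[0,0,1.]]),np.array([c['k1'],0,0,0,0.])
def ray(c,u,v):
    k,d=K(c); p=cv2.undistortPoints(np.array([[[u,v]]],float),k,d)[0,0]
    return np.array(c['origin']),R(c['orientation'])@np.array([p[0],-p[1],-1])
def onz(c,u,v,z):
    o,d=ray(c,u,v); return o+d*(z-o[2])/d[2]
def proj(c,P):
    k,d=K(c); q=(np.atleast_2d(P)-np.array(c['origin']))@R(c['orientation']); q=q*[1,-1,-1]
    return cv2.projectPoints(q,np.zeros(3),np.zeros(3),k,d)[0][:,0]
def cap(n,f=None):
    c=ctrl.capture(n)
    if f: cv2.imwrite('pics/'+f,c['img'][:,:,::-1])
    return c
E
python3 - <<'E'
from h import *
import pickle
D={}
for n in ['scene','side','wrist']:
    c=cap(n,n+'0.png');D[n]=c
    print(n,{k:c[k] for k in c if k!='img'})
pickle.dump(D,open('c0.pkl','wb'))
print(ctrl.get_state(),ctrl.tips_ahead)
E
```

```text
scene {'fovy': 42.93538817509919, 'cx': 323.2687038753523, 'cy': 236.5214177809265, 'k1': 0.023093800542606648, 'origin': array([-0.58681795, -0.65980062,  1.65176113]), 'orientation': array([ 6.83450413e-01, -7.47386419e-04, -1.01753271e+00])}
side {'fovy': 57.48602570490582, 'cx': 311.3239568184964, 'cy': 245.5857189704948, 'k1': -0.09298064771540698, 'origin': array([0.39424092, 1.16430159, 0.92596585]), 'orientation': array([ 0.95778264,  0.0100853 , -3.04208433])}
wrist {'fovy': 66.96248460548172, 'cx': 318.11059634201473, 'cy': 241.60524522984875, 'k1': -0.045168374941231215, 'origin': array([0.17606429, 0.6036585 , 0.38532701]), 'orientation': array([-0.26353768,  0.00127396,  1.18172231])}
{'t': 0.15, 'joint_pos': array([-1.14820448,  0.68981269, -0.19453814,  1.56606361,  0.15728285,
        0.90248409, -0.21509469]), 'joint_vel': array([ 0.00244859, -0.00321326, -0.00025972, -0.00182666, -0.00024641,
        0.00058946, -0.00044018]), 'tau': array([-2.40807849e-04, -5.27862453e+01, -1.26834221e+00, -1.53587168e+01,
       -5.25758858e-02,  3.86421234e-03,  1.13996155e-04]), 'tcp_pos': array([0.23675753, 0.57789422, 0.21909228]), 'eef_rot': array([-3.14021473e+00,  7.55774599e-05,  2.75286407e+00]), 'contact_force': array([0.53666066, 0.37911423, 0.14840182]), 'ft_torque': array([0.0112776 , 0.01065455, 0.02439994]), 'opening': 0.08821018022994322} 0.019
```

View pics/scene0.png

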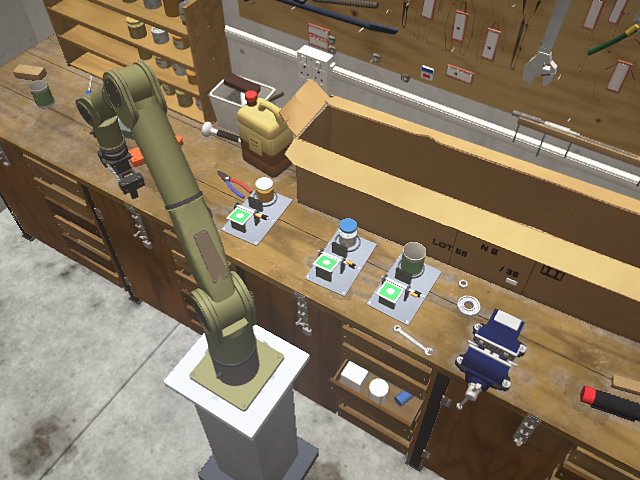

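View pics/side0.png

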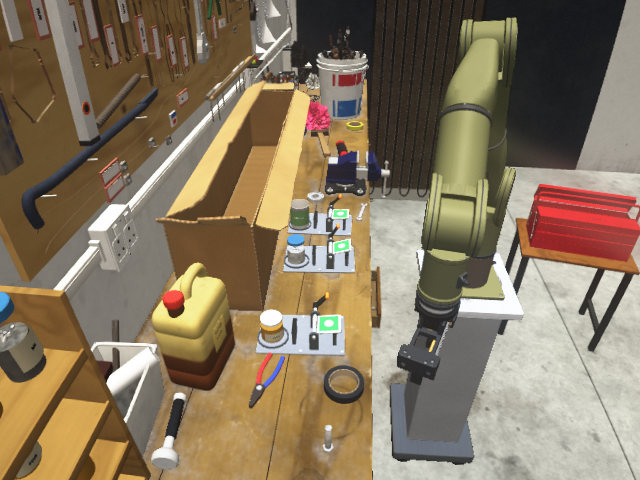

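The target stand is at about scene (400,285), with the plate at (391,293), tin at (412,258) and lever at (415,284). In the side view it is at about (320,218). Next: masks and a zoomed crop.

Run:
```python
from h import *
import pickle
D=pickle.load(open('c0.pkl','rb'))
crops=[]
for n,(x0,y0,x1,y1) in {'scene':(360,230,450,330),'side':(275,185,365,245)}.items():
    c=D[n];im=c['img'][y0:y1,x0:x1];h=cv2.cvtColor(im,cv2.COLOR_RGB2HSV)
    for nm,lo,hi in [('green',(50,150,120),(80,255,255)),('orange',(8,170,150),(22,255,255))]:
        m=cv2.inRange(h,lo,hi); k,l,s,ce=cv2.connectedComponentsWithStats(m)
        for i in range(1,k):
            if s[i,4]>3:
                u,v=ce[i]+[x0,y0]; print(n,nm,s[i,4],u,v,onz(c,u,v,.065),onz(c,u,v,.1))
    crops.append(cv2.resize(im,None,fx=6 if n=='scene' else 4.3,fy=6 if n=='scene' else 4.3,interpolation=cv2.INTER_CUBIC))
W=max(c.shape[1] for c in crops)
cv2.imwrite('pics/crop_a.png',crops[0][:,:,::-1]);
```

```text
scene green 4 389.5 287.0 [ 0.44871184 -0.26612453  0.065     ] [ 0.42587063 -0.27480805  0.1       ]
scene green 4 380.25 291.5 [ 0.41845537 -0.24949558  0.065     ] [ 0.39628154 -0.25854589  0.1       ]
scene orange 11 413.8181818181818 294.8181818181818 [ 0.46244964 -0.34409394  0.065     ] [ 0.43930541 -0.35105765  0.1       ]
side orange 9 340.0 196.33333333333334 [ 0.44271902 -0.40975879  0.065     ] [ 0.44074829 -0.34577006  0.1       ]
side orange 4 337.5 226.5 [ 0.44143899 -0.18122302  0.065     ] [ 0.43952029 -0.12652473  0.1       ]
```

View pics/crop_a.png

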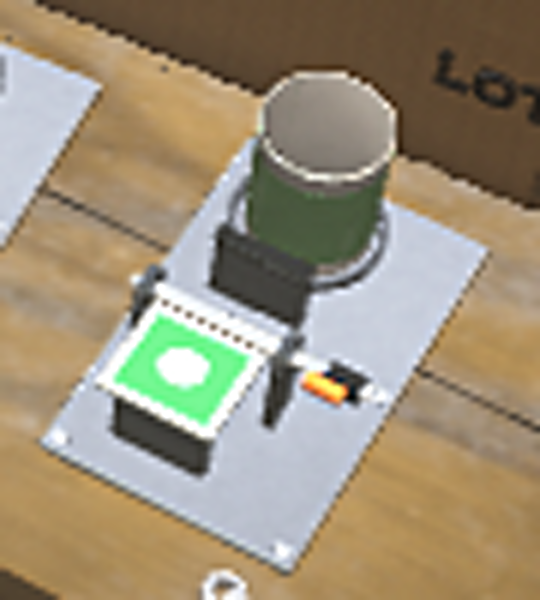

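Run:
```python
from h import *
import pickle
D=pickle.load(open('c0.pkl','rb'));c=D['scene']
f=lambda a,b,z:onz(c,360+a/6-.4,230+b/6-.4,z)
dot=f(182,367,.064);tin=f(328,125,.102);A=f(40,440,.008);B=f(292,574,.008);C=f(490,250,.008)
a1=f(140,283,.06);a2=f(378,397,.06)
print('dot',dot,'tin',tin,'corners',A,B,C,np.linalg.norm(A-B),np.linalg.norm(C-B),'axle ends',a1,a2)
e=C-B;print('yaw edge',np.arctan2(e[1],e[0]),'yaw AB',np.arctan2((A-B)[1],(A-B)[0])-np.pi/2,'dot-tin',np.arctan2(*(tin-dot)[[1,0]]),np.linalg.norm((tin-dot)[:2]))
print('axle yaw',np.arctan2(*(a1-a2)[[1,0]])-np.pi/2)
# triangulate roll
o1,d1=ray(c,413.8,294.8);o2,d2=ray(D['side'],340,196.3)
s=np.linalg.lstsq(np.c_[d1,-d2],o2-o1,rcond=None)[0];print(o1+d1*s[0],o2+d2*s[1])
```

```text
dot [ 0.43745451 -0.27367263  0.064     ] tin [ 0.59237854 -0.27664349  0.102     ] corners [ 0.39246478 -0.21764431  0.008     ] [ 0.38930977 -0.36843815  0.008     ] [ 0.63219116 -0.3684522   0.008     ] 0.1508268431743298 0.24288139337428405 axle ends [ 0.47594353 -0.22864832  0.06      ] [ 0.47696808 -0.3679113   0.06      ]
yaw edge -5.78382782055041e-05 yaw AB -0.020919627884833147 dot-tin -0.01917388575793897 0.15495251634954232
axle yaw 0.007356782832412367
[ 0.44093176 -0.35050095  0.09758668] [ 0.4408976  -0.35049076  0.09756612]
```

Measured and consistent: pivot ≈ (0.476, -0.275, 0.06), yaw ≈ 0 and flag ≈ 0. The roll is at (0.441, -0.350, 0.098), and the base plate measures 243x151 mm. I'll go there through intermediate points, with the jaws shut and lying along y (yaw π).

```bash
cat > go.py <<'E'
import sys
from h import *
s=ctrl.get_state(); M=R(s['eef_rot']); p=np.array(s['tcp_pos'])
print('t %.2f'%s['t'],p.round(4),s['eef_rot'].round(3),'F',s['contact_force'].round(1),'q',s['joint_pos'].round(2))
dy=(np.pi-s['eef_rot'][2]+np.pi)%(2*np.pi)-np.pi
print('turn',round(-dy/np.pi,3))
for a in sys.argv[1:]:
    t=np.array(eval(a),float); print(a,(M.T@(t-p)/.2).round(3).tolist())
E
python3 go.py "(.38,.45,.26)" "(.42,.3,.26)"
```

```text
t 0.15 [0.2368 0.5779 0.2191] [-3.14   0.     2.753] F [0.5 0.4 0.1] q [-1.15  0.69 -0.19  1.57  0.16  0.9  -0.22]
turn -0.124
(.38,.45,.26) [-0.905, -0.321, -0.204]
(.42,.3,.26) [-1.374, -0.939, -0.203]
```

apply_moves(plan=[[[-0.3, -0.1, -0.1], -0.04], [[-0.6, -0.2, -0.2], -0.08], [[-0.9, -0.32, -0.2], -0.124], [[-0.95, -0.6, -0.2], -0.124], [[-0.95, -0.8, -0.2], -0.124], [[-0.95, -0.8, -0.2], -0.124], [[-0.95, -0.8, -0.2], -0.124]], jaw=-1, newtons=20)

```text
t: 0.85
tcp_pos: [0.3524, 0.3527, 0.2592]
eef_rot: [-3.136, -0.001, 3.137]
contact_force: [-0.0, 0.8, -0.1]
opening: 0.0342
```

```bash
python3 go.py "(.45,.15,.26)"
```

```text
t 0.85 [0.3524 0.3527 0.2592] [-3.136e+00 -1.000e-03  3.137e+00] F [-0.   0.8 -0.1] q [-0.65  0.49 -0.35  1.88  0.22  0.82  0.45]
turn -0.001
(.45,.15,.26) [-0.492, -1.012, 0.002]
```

apply_moves(plan=[[[-0.2, -0.25, 0], 0], [[-0.35, -0.5, 0], 0], [[-0.45, -0.75, 0], 0], [[-0.5, -1, 0], 0], [[-0.5, -1, 0], 0], [[-0.5, -1, 0], 0]])

```text
t: 1.45
tcp_pos: [0.4533, 0.1478, 0.2599]
eef_rot: [-3.133, -0.001, 3.129]
contact_force: [0.3, 0.3, -0.5]
opening: 0.0002
```

apply_moves(plan=[[[0, -0.25, 0], 0], [[0, -0.5, 0], 0], [[0, -0.75, 0], 0], [[0, -1, 0], 0], [[0, -1, 0], 0], [[0, -1, 0], 0]])

```text
t: 2.05
tcp_pos: [0.4516, -0.0521, 0.2616]
eef_rot: [-3.134, 0.0, 3.127]
contact_force: [-0.6, -0.0, 0.2]
opening: 0.0006
```

```bash
python3 go.py "(.42,-.2,.23)" "(.38,-.353,.2)"
```

```text
t 2.05 [ 0.4516 -0.0521  0.2616] [-3.134  0.     3.127] F [-0.6 -0.   0.2] q [ 0.25  0.42 -0.35  2.    0.22  0.76  1.32]
turn -0.004
(.42,-.2,.23) [0.148, -0.741, 0.164]
(.38,-.353,.2) [0.337, -1.507, 0.32]
```

apply_moves(plan=[[[0.1, -0.25, 0], 0], [[0.2, -0.5, 0], 0], [[0.3, -0.75, 0], 0], [[0.34, -1, 0.1], -0.004], [[0.34, -1, 0.2], -0.004], [[0.34, -1, 0.2], -0.004]])

```text
t: 2.65
tcp_pos: [0.3803, -0.2507, 0.2212]
eef_rot: [-3.137, -0.003, 3.14]
contact_force: [0.4, 0.4, -0.6]
opening: 0.0004
```

```bash
python3 go.py "(.38,-.353,.2)" "(.4,-.353,.107)"; python3 -c "
from h import *
cap('wrist','w1.png')"
```

```text
t 2.65 [ 0.3803 -0.2507  0.2212] [-3.137e+00 -3.000e-03  3.140e+00] F [ 0.4  0.4 -0.6] q [ 0.69  0.48 -0.32  2.05  0.26  0.65  1.77]
turn -0.001
(.38,-.353,.2) [0.0, -0.511, 0.109]
(.4,-.353,.107) [-0.101, -0.509, 0.573]
```

View pics/w1.png

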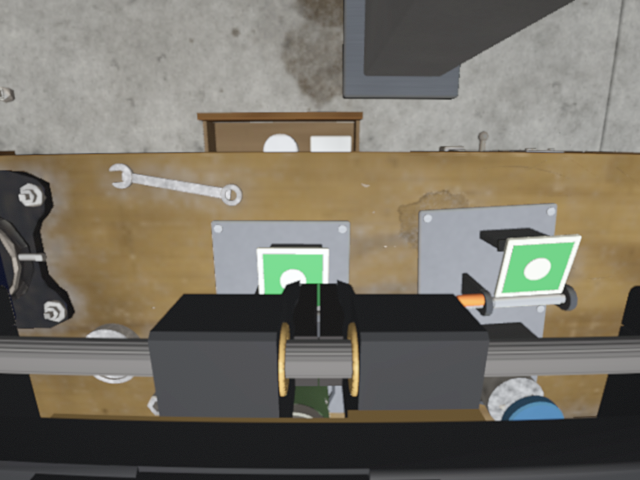

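Run:
```python
from h import *
import pickle
c=cap('wrist')
print('dot',onz(c,292,281,.064)); 
for z in (.05,.1,.15): print('vise',z,onz(c,72,300,z),onz(c,50,180,z))
s=pickle.load(open('c0.pkl','rb'))['scene']
for z in (.05,.1,.15): print('vise scene',z,onz(s,492,312,z),onz(s,458,360,z),onz(s,525,318,z))
```

```text
dot [ 0.44234229 -0.27436266  0.064     ]
vise 0.05 [ 0.47032998 -0.50512162  0.05      ] [ 0.34674316 -0.504987    0.05      ]
vise 0.1 [ 0.44757525 -0.46719281  0.1       ] [ 0.3422241  -0.46707805  0.1       ]
vise 0.15 [ 0.42482051 -0.429264    0.15      ] [ 0.33770505 -0.4291691   0.15      ]
vise scene 0.05 [ 0.54186124 -0.57296261  0.05      ] [ 0.33616093 -0.5506275   0.05      ] [ 0.57453274 -0.6661188   0.05      ]
vise scene 0.1 [ 0.5066288  -0.57567332  0.1       ] [ 0.30734955 -0.55403541  0.1       ] [ 0.53828043 -0.66592157  0.1       ]
vise scene 0.15 [ 0.47139635 -0.57838402  0.15      ] [ 0.27853817 -0.55744332  0.15      ] [ 0.50202812 -0.66572435  0.15      ]
```

apply_moves(plan=[[[0, -0.25, 0.1], 0], [[0, -0.51, 0.1], 0], [[0, -0.51, 0.3], 0], [[0, -0.51, 0.5], 0], [[-0.05, -0.51, 0.61], 0], [[-0.1, -0.51, 0.61], 0], [[-0.1, -0.51, 0.61], 0]])

```text
t: 3.45
tcp_pos: [0.4076, -0.3491, 0.1033]
eef_rot: [-3.136, 0.005, -3.133]
contact_force: [0.5, -0.5, 1.4]
opening: 0.0006
```

```bash
python3 go.py "(.515,-.353,.099)"
```

```text
t 3.45 [ 0.4076 -0.3491  0.1033] [-3.136  0.005 -3.133] F [ 0.5 -0.5  1.4] q [ 0.77  0.75 -0.24  1.94  0.36  0.48  1.85]
turn 0.003
(.515,-.353,.099) [-0.537, -0.024, 0.024]
```

apply_moves(plan=[[[-0.05, -0.02, 0.02], 0], [[-0.1, -0.02, 0.02], 0], [[-0.15, -0.02, 0.02], 0], [[-0.2, -0.02, 0.02], 0], [[-0.25, -0.02, 0.02], 0], [[-0.3, -0.02, 0.02], 0], [[-0.35, -0.02, 0.02], 0], [[-0.4, -0.02, 0.02], 0], [[-0.45, -0.02, 0.02], 0], [[-0.5, -0.02, 0.02], 0], [[-0.54, -0.02, 0.02], 0], [[-0.54, -0.02, 0.02], 0]])

```text
t: 4.65
tcp_pos: [0.5173, -0.3519, 0.0999]
eef_rot: [-3.136, 0.007, -3.132]
contact_force: [-0.1, -0.0, 0.0]
opening: 0.0001
```

```bash
python3 - <<'E'
from h import *
c=cap('scene');d=cap('side')
a=cv2.resize(c['img'][225:335,355:455],(400,440),interpolation=2)
b=cv2.resize(d['img'][165:245,275:365],(390,347),interpolation=2)
b=cv2.copyMakeBorder(b,0,93,0,0,0)
cv2.imwrite('pics/m1.png',np.hstack([a,b])[:,:,::-1])
E
python3 go.py "(.38,-.353,.2)"
```

```text
t 4.75 [ 0.5154 -0.3522  0.0997] [-3.136  0.004 -3.133] F [ 0.4 -0.2  1. ] q [ 0.67  0.84 -0.26  1.67  0.32  0.66  1.82]
turn 0.003
(.38,-.353,.2) [0.675, -0.001, -0.504]
```

View pics/m1.png

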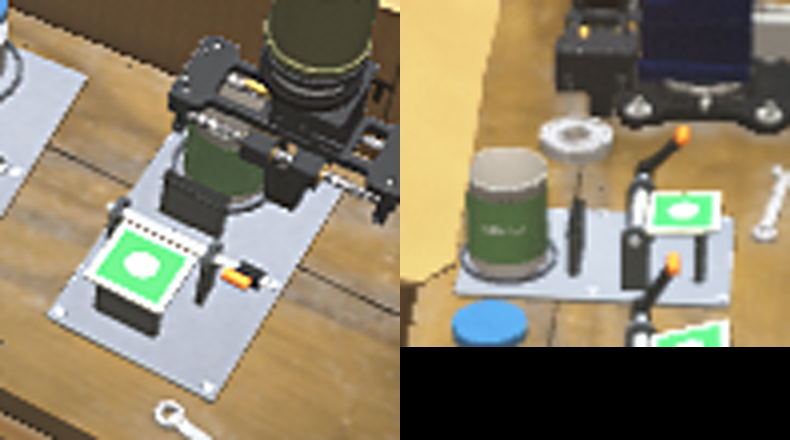

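The flag hasn't moved: it is still flat and green. The fingertips in the picture don't match where I expected them, so I'll compare the projected TCP with the image.

Run:
```python
from h import *
s=ctrl.get_state();p=np.array(s['tcp_pos']);z=R(s['eef_rot'])[:,2]
im=[]
for n,(x0,y0,w,h) in {'scene':(355,225,100,110),'side':(275,165,90,90)}.items():
    c=cap(n); print(n,proj(c,[p,p+.019*z,p-.045*z]), proj(c,[[.476,-.275,.06],[.441,-.35,.098]]))
    a=c['img'].copy()
    a=cv2.resize(a[y0:y0+h,x0:x0+w],None,fx=5,fy=5,interpolation=2)[:450]
    if n=='side': a=a[:,:300]
    for q,col in zip(proj(c,[p,p+.019*z,p-.045*z]),[(255,0,0),(255,255,0),(0,255,255)]):
        cv2.circle(a,tuple(int(v) for v in ((q-[x0,y0]+.5)*5)),4,col,-1)
    im.append(a)
cv2.imwrite('pics/m2.png',np.hstack(im)[:,:,::-1])
```

```text
scene [[425.06089634 277.63961092]
 [424.31586231 281.15046275]
 [426.87311568 269.10328402]] [[395.88028018 283.05064988]
 [413.67743193 294.63597948]]
side [[321.0990056  194.8529987 ]
 [321.06866238 199.07509193]
 [321.17168163 184.64542411]] [[329.68414241 214.03482045]
 [339.97112648 196.26159314]]
```

View pics/m2.png

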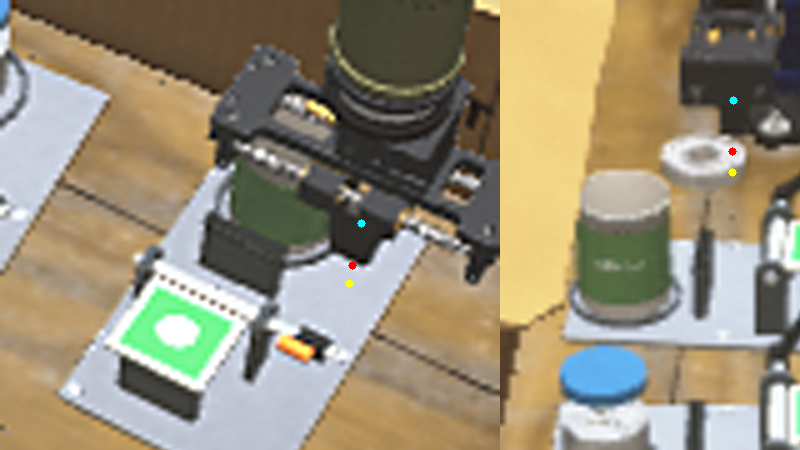

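The visible fingertips sit well above the projection: about 38 mm in the side view. That explains passing over the roll without contact. I'll back off and measure the true tip position by differencing the images against the first ones.

apply_moves(plan=[[[0.05, 0, -0.2], 0], [[0.2, 0, -0.2], 0], [[0.4, 0, -0.2], 0], [[0.65, 0, -0.1], 0], [[0.65, 0, 0], 0], [[0.65, 0, 0], 0], [[0.65, 0, 0], 0]])

```text
t: 5.55
tcp_pos: [0.3859, -0.3535, 0.0996]
eef_rot: [-3.136, 0.005, -3.133]
contact_force: [0.1, -0.4, 0.1]
opening: 0.0004
```

```bash
cat > tip.py <<'E'
from h import *
import pickle
D=pickle.load(open('c0.pkl','rb'))
s=ctrl.get_state();p=np.array(s['tcp_pos']);M=R(s['eef_rot']);z=M[:,2]
print(s['t'],p.round(4),s['contact_force'].round(1))
pt=[]
for n in ['scene','side']:
    c=cap(n); m=(np.abs(c['img'].astype(int)-D[n]['img']).max(2)>40).astype(np.uint8)
    m=cv2.morphologyEx(m,cv2.MORPH_OPEN,np.ones((2,2)))
    q=proj(c,[p,p+.019*z]); u,v=q[1]; 
    sub=m[int(v)-25:int(v)+15,int(u)-14:int(u)+15]
    print(n,'TCP,tip proj',q.round(1).tolist(),'u0',int(u)-14,'v0',int(v)-25)
    print('\n'.join(''.join('#' if k else '.' for k in r) for r in sub))
E
python3 tip.py
```

```text
5.55 [ 0.3859 -0.3535  0.0996] [ 0.1 -0.4  0.1]
scene TCP,tip proj [[406.6, 307.9], [406.0, 311.3]] u0 391 v0 286
..#####.#####################
....#####.###################
#......############.#########
#.##...######################
..##.########################
..##.############.###########
.....##########.....#####...#
.....###########...#####.....
.....###########...#######...
.....#########.##..#########.
.....#########.##..##########
......########....###########
.......#######....###########
..........####...############
............##..##########...
...........###..###########..
...........################..
...........################..
...........###############...
...........##############....
............##########.......
..............########.......
...............######........
..................##.........
.............................
.............................
.............................
.............................
.............................
.............................
.............................
.............................
..........................
[... 778 characters left out ...]
..........
.............................
.............................
.............................
.............................
.............................
.............................
.............................
.............................
.............................
.............................
.............................
.............................
.............................
.............................
.............................
.............................
.............................
.............................
.............................
.............................
.............................
.............................
.............................
```

Run:
```python
from h import *
c=cap('scene');d=cap('side')
o1,d1=ray(c,409,306);o2,d2=ray(d,351.5,187)
s=np.linalg.lstsq(np.c_[d1,-d2],o2-o1,rcond=None)[0];print(o1+d1*s[0],o2+d2*s[1])
a=cv2.resize(c['img'][255:325,370:450],(400,350),interpolation=2)
b=cv2.resize(d['img'][150:220,315:395],(400,350),interpolation=2)
w=cv2.resize(cap('wrist')['img'][180:480,140:500],(0,0),fx=.69,fy=.69)
cv2.imwrite('pics/m3.png',np.vstack([np.hstack([a,b]),np.pad(w,((0,0),(0,800-w.shape[1]),(0,0)))])[:,:,::-1])
```

```text
[ 0.38116097 -0.36109592  0.12278409] [ 0.39767707 -0.36598638  0.13228484]
```

View pics/m3.png

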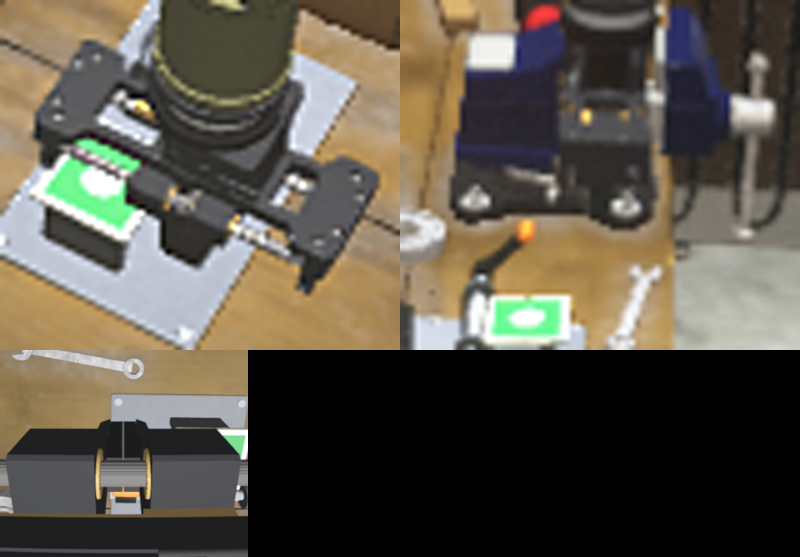

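Run:
```python
from h import *
s=ctrl.get_state();p=np.array(s['tcp_pos']);M=R(s['eef_rot'])
for n in ['wrist','scene','side']:
    c=cap(n); print(n,np.round(c['origin'],4),(M.T@(np.array(c['origin'])-p)).round(4))
    for h in (-.045,-.02,0,.019):
        for x in (-.009,.009): print(h,x,proj(c,[p+M@[x,y,h] for y in (-.0175,0,.0175)]).round(0).tolist())
```

```text
wrist [ 0.3196 -0.3528  0.2658] [ 0.0657  0.0002 -0.1663]
-0.045 -0.009 [[271.0, 349.0], [317.0, 349.0], [364.0, 349.0]]
-0.045 0.009 [[269.0, 305.0], [317.0, 305.0], [365.0, 305.0]]
-0.02 -0.009 [[278.0, 318.0], [317.0, 318.0], [357.0, 318.0]]
-0.02 0.009 [[277.0, 280.0], [317.0, 280.0], [358.0, 280.0]]
0 -0.009 [[282.0, 300.0], [317.0, 300.0], [353.0, 300.0]]
0 0.009 [[281.0, 265.0], [317.0, 265.0], [354.0, 265.0]]
0.019 -0.009 [[286.0, 285.0], [318.0, 285.0], [349.0, 285.0]]
0.019 0.009 [[285.0, 254.0], [318.0, 254.0], [350.0, 254.0]]
scene [-0.5868 -0.6598  1.6518] [ 0.9665 -0.3081 -1.5556]
-0.045 -0.009 [[415.0, 300.0], [410.0, 297.0], [404.0, 295.0]]
-0.045 0.009 [[412.0, 304.0], [407.0, 302.0], [401.0, 299.0]]
-0.02 -0.009 [[414.0, 305.0], [409.0, 302.0], [403.0, 299.0]]
-0.02 0.009 [[411.0, 309.0], [406.0, 306.0], [401.0, 304.0]]
0 -0.009 [[413.0, 308.0], [408.0, 306.0], [403.0, 303.0]]
0 0.009 [[411.0, 313.0], [405.0, 310.0], [400.0, 307.0]]
0.019 -0.009 [[413.0, 312.0], [407.0, 309.0], [402.0, 306.0]]
0.019 0.009 [[410.0, 316.0], [405.0, 313.0], [400.0, 311.0]]
side [0.3942 1.1643 0.926 ] [-0.0261  1.5122 -0.836 ]
-0.045 -0.009 [[352.0, 184.0], [352.0, 186.0], [352.0, 188.0]]
-0.045 0.009 [[357.0, 184.0], [357.0, 186.0], [357.0, 188.0]]
-0.02 -0.009 [[352.0, 189.0], [352.0, 191.0], [352.0, 194.0]]
-0.02 0.009 [[357.0, 189.0], [357.0, 192.0], [357.0, 194.0]]
0 -0.009 [[352.0, 194.0], [352.0, 196.0], [352.0, 198.0]]
0 0.009 [[356.0, 194.0], [356.0, 196.0], [356.0, 198.0]]
0.019 -0.009 [[352.0, 198.0], [351.0, 200.0], [351.0, 202.0]]
0.019 0.009 [[356.0, 198.0], [356.0, 200.0], [356.0, 203.0]]
```

The wrist view fixes the camera height from the base plate's 150 mm width, so the arm pose is right. The shut fingers, however, end about 20 mm behind the TCP. I'll lower 38 mm in the free space and check.

apply_moves(plan=[[[0, 0, 0.05], 0], [[0, 0, 0.1], 0], [[0, 0, 0.15], 0], [[0, 0, 0.19], 0], [[0, 0, 0.19], 0], [[0, 0, 0.19], 0]])

```text
t: 6.55
tcp_pos: [0.3856, -0.3536, 0.0612]
eef_rot: [-3.136, 0.004, -3.133]
contact_force: [0.3, 0.0, 1.1]
opening: 0.0005
```

```bash
python3 tip.py
python3 - <<'E'
from h import *
im=cap('side')['img'][160:235,310:390]
cv2.imwrite('pics/m4.png',cv2.resize(im,None,fx=7,fy=7,interpolation=2)[:,:,::-1])
E
```

```text
6.55 [ 0.3856 -0.3536  0.0612] [0.3 0.  1.1]
scene TCP,tip proj [[405.2, 314.9], [404.6, 318.2]] u0 390 v0 293
.###############....#####....
...#############...##########
.....###########...##########
###....#########...##########
#####.#########....#########.
###############...###########
...############...###########
.....##########..############
.....##########..############
.....########################
.....#########.##############
.....##########...###########
......#######################
........#####################
..........##################.
...........################..
...........#################.
...........#################.
...........##############....
...........##############....
............##########.......
............#########........
................#####........
.................###.........
.............................
.............................
.............................
.............................
.............................
.............................
.............................
.............................
.............................
[... 775 characters left out ...]
#.........
..............######.........
..............######.........
..............######.........
.............................
.............................
.............................
.............................
.............................
.............................
.............................
.............................
.............................
.............................
.............................
.............................
.............................
.............................
.............................
.............................
.............................
.............................
.............................
.............................
```

View pics/m4.png

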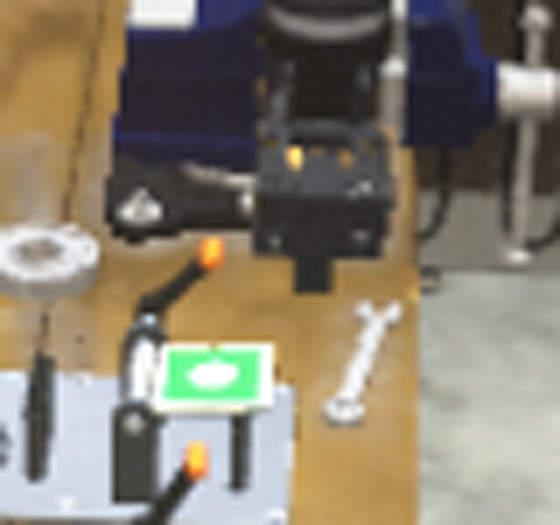

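Now it is clear: the fingertips are at crop (313,290), i.e. 40 mm higher than reported, with no x/y error. The true tip is therefore at z ≈ TCP + 0.021, now about 0.082, which is the height I wanted. Pushing the lever.

apply_moves(plan=[[[-0.1, 0, 0], 0], [[-0.2, 0, 0], 0], [[-0.25, 0, 0], 0], [[-0.3, 0, 0], 0], [[-0.35, 0, 0], 0], [[-0.4, 0, 0], 0], [[-0.45, 0, 0], 0], [[-0.5, 0, 0], 0], [[-0.55, 0, 0], 0], [[-0.6, 0, 0], 0], [[-0.65, 0, 0], 0], [[-0.65, 0, 0], 0]])

```text
t: 7.9
tcp_pos: [0.5193, -0.3522, 0.0629]
eef_rot: [-3.135, 0.01, -3.132]
contact_force: [-0.3, 0.5, -0.6]
opening: 0.0
```

```bash
python3 go.py
python3 - <<'E'
from h import *
a=cap('side')['img'][165:240,290:370]
b=cap('scene')['img'][235:325,370:450]
cv2.imwrite('pics/m5.png',np.hstack([cv2.resize(x,(400,400),interpolation=2) for x in(a,b)])[:,:,::-1])
E
```

```text
t 7.90 [ 0.5193 -0.3522  0.0629] [-3.135  0.01  -3.132] F [-0.3  0.5 -0.6] q [ 0.65  0.9  -0.23  1.68  0.33  0.59  1.81]
turn 0.003
```

View pics/m5.png

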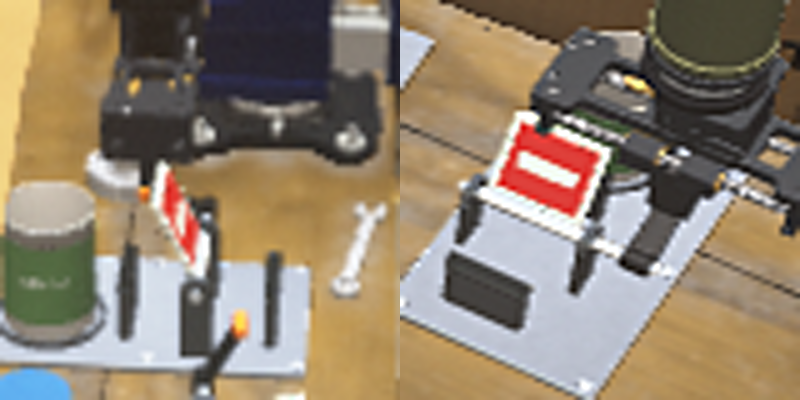

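The plate is past upright with its red face showing (side crop (180,215)), at about 2.0 rad. I'll retract, shift to the plate's middle and push it over.

apply_moves(plan=[[[0.15, 0, 0], 0], [[0.35, 0, 0], 0], [[0.45, 0, -0.05], 0], [[0.45, 0.15, -0.085], 0], [[0.45, 0.3, -0.085], 0], [[0.45, 0.385, -0.085], 0], [[0.45, 0.385, -0.085], 0], [[0.45, 0.385, -0.085], 0]])

```text
t: 8.8
tcp_pos: [0.4262, -0.2771, 0.0787]
eef_rot: [-3.134, 0.007, -3.133]
contact_force: [0.5, 0.5, 0.5]
opening: 0.0007
```

```bash
python3 go.py "(.515,-.275,.08)" "(.522,-.275,.0415)"
```

```text
t 8.80 [ 0.4262 -0.2771  0.0787] [-3.134  0.007 -3.133] F [0.5 0.5 0.5] q [ 0.59  0.77 -0.17  2.04  0.36  0.35  1.71]
turn 0.003
(.515,-.275,.08) [-0.444, 0.007, -0.003]
(.522,-.275,.0415) [-0.478, 0.008, 0.189]
```

apply_moves(plan=[[[-0.12, 0, 0], 0], [[-0.22, 0, 0], 0], [[-0.3, 0, 0], 0], [[-0.38, 0, 0], 0], [[-0.45, 0, 0], 0], [[-0.47, 0, 0.05], 0], [[-0.48, 0, 0.1], 0], [[-0.48, 0, 0.14], 0], [[-0.48, 0, 0.17], 0], [[-0.48, 0, 0.19], 0], [[-0.48, 0, 0.2], 0], [[-0.48, 0, 0.2], 0]])

```text
t: 10.0
tcp_pos: [0.5213, -0.277, 0.0434]
eef_rot: [-3.132, 0.006, -3.134]
contact_force: [-7.9, 3.5, 36.4]
opening: 0.0006
```

```bash
python3 go.py
```

```text
t 10.00 [ 0.5213 -0.277   0.0434] [-3.132  0.006 -3.134] F [-7.9  3.5 36.4] q [ 0.51  0.89 -0.18  1.8   0.33  0.46  1.68]
turn 0.003
```

It is pressing at 36 N against the rest, at the expected height. Lifting clear.

apply_moves(plan=[[[0, 0, -0.1], 0], [[0, 0, -0.3], 0], [[0, 0, -0.5], 0], [[0, 0, -0.7], 0], [[0.3, 0, -0.85], 0], [[0.55, 0, -0.85], 0], [[0.7, 0, -0.85], 0], [[0.7, 0, -0.85], 0], [[0.7, 0, -0.85], 0]])

```text
t: 10.9
tcp_pos: [0.3791, -0.2768, 0.2126]
eef_rot: [-3.132, 0.005, -3.135]
contact_force: [0.9, 0.0, 0.0]
opening: 0.0004
```

```bash
python3 go.py
python3 - <<'E'
from h import *
c=cap('side')
a=c['img'][165:240,290:370];b=cap('scene')['img'][160:340,200:500]
cv2.imwrite('pics/m6.png',np.vstack([cv2.resize(a,(320,300),interpolation=2).copy().__class__((300,500,3),np.uint8)*0+np.pad(cv2.resize(a,(320,300),interpolation=2),((0,0),(0,180),(0,0))),cv2.resize(b,(500,300),interpolation=2)])[:,:,::-1])
E
```

```text
t 10.90 [ 0.3791 -0.2768  0.2126] [-3.132  0.005 -3.135] F [0.9 0.  0. ] q [ 0.72  0.51 -0.29  2.03  0.25  0.62  1.84]
turn 0.002
```

View pics/m6.png

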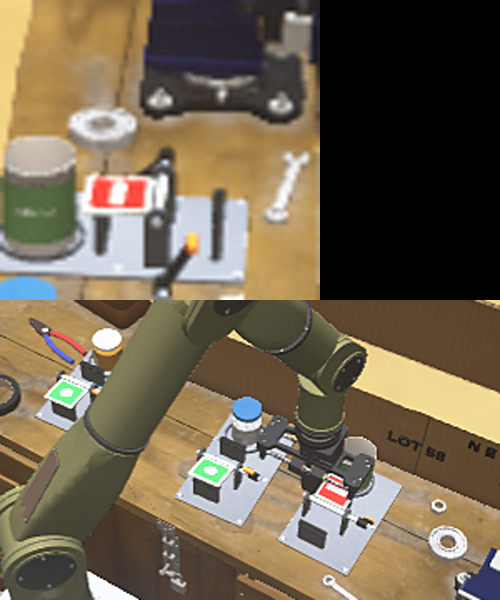

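The plate is flat with its red face up (side crop (120,192)). The other two flags are green, and the arm is clear. A quick check that the tin hasn't moved, then hand in.

Run:
```python
from h import *
import pickle
D=pickle.load(open('c0.pkl','rb'));c=cap('side')
for n,(x0,y0,x1,y1) in {'tin':(290,198,311,232),'jars':(258,235,307,345)}.items():
    g=[cv2.cvtColor(i['img'][y0:y1,x0:x1],6+1).astype(np.float32) for i in (D['side'],c)]
    print(n,'shift px',cv2.phaseCorrelate(*g)[0])
h=cv2.cvtColor(c['img'],cv2.COLOR_RGB2HSV)[200:230,305:335]
m=cv2.inRange(h,(0,170,120),(6,255,255));v,u=np.nonzero(m)
x,y,w,hh=cv2.boundingRect(m);q=(x+w/2+305-.5,y+hh/2+200-.5)
print(len(u),onz(c,*q,.0625),'expected plate middle x .516-.518,y -.275')
print(ctrl.get_state()['contact_force'])
ctrl.sign_off()
```

```text
tin shift px (-0.01501015201279543, 0.008137923389785584)
jars shift px (-0.0024452962176439996, 0.009424334369860787)
50 [ 0.51709984 -0.27510875  0.0625    ] expected plate middle x .516-.518,y -.275
[ 0.18006583 -0.46666764  0.71365583]
the job is handed in; nothing more can be done
```

I flipped the flag in front of the green tin: it lies flat on its rest, red face up. I handed the job in at about 11 s of the 48 s. I pushed the thumb lever with shut fingertips until the plate was past upright, pressed the plate down with about 36 N, then lifted clear.

**Last checks:**
- **Flag:** the middle of the red face measured (0.517, -0.275), where a plate lying flat should be. I have no direct reading of the joint angle. The height and force of the press put the plate against its rest.
- **Bystanders:** the tin and jars had moved less than 0.02 px in the side view. The other two flags still show green. I checked the tape, pliers and bearing only by eye, and I never came near them.
- **Arm:** it is clear of everything, and the force reading is within noise (under 1 N).

**What disagreed:** my first lever push passed over the roll without touching it. The cameras showed the fingertips about 40 mm higher than the reported TCP and `tips_ahead` (0.019 m) imply. I did not find the cause, but lowering the tool by 38 mm corrected for it.

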